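# Sort the stack of gearbox parts onto their plates

## Task

Parts pulled off a gearbox shaft stand in one stack on the bench. Take the stack apart from the top down and set each part flat, the same way up, in the middle of its own sorting plate: the aluminium collar on the green plate (reuse), the brass bush on the yellow plate (measure), the ball bearing on the red plate (scrap), the toothed gear on the blue plate (wash). Set the parts down without dropping them, and leave the oil bottle and the spanner where they are.

Things in the scene. Friction and masses are not known exactly. Their poses are not given: they have to be found in the camera images.
- collar: Plain bright silver aluminium collar, 24 mm in diameter, 26 mm tall, the smallest part, at the top of the stack, standing on the brass bush; grip it around the outside. Origin at the centre of its underside, z up.
- bush: Yellow-gold brass bush, a plain round part 38 mm in diameter, 24 mm tall, second from the top, standing on the ball bearing; grip it around the outside. Origin at the centre of its underside, z up.
- bearing: Ball bearing, bright steel rings with a black seal between, 52 mm in diameter, 18 mm tall, third from the top, lying on the gear; grip it around the outside. Origin at the centre of its underside, z up.
- gear: Dark steel gear with 22 short teeth around its edge, grips like a disc, 64 mm in diameter, 22 mm tall, the bottom of the stack, lying on the bench; grip it around the outside. Origin at the centre of its underside, z up. About 0.35 to 0.55 kg. The stack is 90 mm tall; its parts are loose, each centred on the one below to about 3 mm.
- plate_green: Green enamelled square sorting plate, 90 x 90 mm, 5 mm thick, flat without a rim, fixed to the bench. Origin at the centre of its underside (on the bench); its top is 5 mm above that.
- plate_yellow: Yellow enamelled square sorting plate, 90 x 90 mm, 5 mm thick, flat without a rim, fixed to the bench. Origin at the centre of its underside (on the bench); its top is 5 mm above that.
- plate_red: Red enamelled square sorting plate, 90 x 90 mm, 5 mm thick, flat without a rim, fixed to the bench. Origin at the centre of its underside (on the bench); its top is 5 mm above that.
- plate_blue: Blue enamelled square sorting plate, 90 x 90 mm, 5 mm thick, flat without a rim, fixed to the bench. Origin at the centre of its underside (on the bench); its top is 5 mm above that.
- oil_bottle: Bystander: grey oil bottle with a paper label and a red cap, 56 mm in diameter, 130 mm tall, standing loose on the bench. Origin at the centre of its underside.
- spanner: Bystander: steel spanner, 160 mm long, lying loose on the bench. Origin under its middle, its length along its x axis.
Things that resemble listed ones, but are neither listed nor needed, are in the scene too. Leave any pink or turquoise look-alike of the bush alone. Leave any turquoise look-alike of the bearing alone.

How it is judged:
By the outcome, as a careful person would: the job done as asked, in the order asked, and still so for the second after the job is handed in, with the robot touching nothing.
It also fails if it takes over 120 s, if anything falls off the work surface, if the arm or the gripper's body presses on something with over 40 N, if the wrist force passes 120 N, or if a joint passes its speed limit or range.

## Robot

A 6-joint arm with a two-finger parallel gripper is mounted at the origin on the work surface. World frame = base frame: x ahead of the robot, y to its left, z up, the work surface at z = 0. Lengths are in m, angles in rad, forces in N, time in s.
With the tool pointing down it reaches from about 0.3 to 0.875 m from the base axis. Payload 6.4 kg.
Tool frame: the origin (TCP) lies at the very end of the fingers, on their centre line; the grasp point (between the pads) lies 19 mm behind it; z points along the fingers, y is the line along which they close (so a half turn about z gives the same grasp; the last joint's range is limited). The gripper opens to 85 mm and grips with 20 to 120 N. Pads are 22 mm wide; open, the fingers measure 114 mm over their backs; the gripper's body (76 mm by 85 mm) begins 54 mm behind the grasp point. The pads swing forward as they close: fully open they stand 13 mm farther back than shut.
Start: joints at [0.985, 0.181, 1.607, -0, 1.354, -0.206], TCP at [0.213, 0.534, 0.231] pointing down, gripper open.
Joint ranges: [-2.99, 2.99], [-0.89, 2.07], [0.3, 2.58], [-1.14, 4.28], [0, 2.63], [-3.12, 3.12]. Speed limits (rad/s): [2.57, 2.57, 3.01, 3.14, 3.14, 3.14].

## Interface

Orientations are given as a unit quaternion [w, x, y, z].
In Python, from bench import telemetry, camera, ctrl, spotter gives the robot as it stands.
- The arm moves only by the tool send_rows, never from a script. Its argument "series" is a list of rows, each a list of 3 entries, a list of its own where there are three numbers: the turn, a rotation vector about the world's x, y, z in degrees, then the shift along the world's x, y, z in mm, then the closure, from -1 (fully open) to 1 (shut), so that 0 is half open. In form: [[[rx, ry, rz], [dx, dy, dz], gripper], ...]. A call has 1 to 10 rows; each row is the pose to reach, as a shift and turn from the pose commanded when the call began; what a row does not reach only later rows make up. A row lasts 1/8 s, in which the tool goes at most 62.5 mm and 10.7 degrees, less where a joint would pass 70% of its speed; a pose out of reach is approached as far as the arm can. A call with a gripper value outside its range is refused whole. The fingers move at their own pace and stop on an object; the grip force is fixed at half the most. Time passes only in rows, so rows that repeat a pose let the fingers close. It gives the time, the measured TCP pose, the force, the opening and the grip force at its end, in the units of the state.
- telemetry.get_obs(): the state, without advancing time (a new reading comes with each control period).
- camera(name): name is "scene" or "top" or "wrist"; returns a dict with "pixels" (420x560x3 uint8, red, green, blue), "camera_matrix" (3x3 intrinsics, pixels), "dist_coeffs" ([k1, k2, p1, p2, k3] as OpenCV has them; the pictures are not rectified), "xyz" and "orientation" of the camera in the world. Camera axes: x right, y up, looking along -z (the intrinsics and any distortion apply to the point x, -y, -z); pixel columns grow to the right and rows downward; lengths in m; the calibration is good to about 2 mm. A picture is of the moment at which its call begins. There is no depth.
- ctrl.hand_in(): hands the job in; it is judged then, once.
Trained networks look in the newest picture that a camera, given by its name, has taken for a name from the list of things; names that differ only in an ending like _2 or _b are one class to them, and where a whole thing is asked for, a point or a joint stands for the part that bears it (a point fixed in the world has none). Each returns a list of dicts, best first, with "conf" (0 to 1); they miss things now and then, are a little off and sometimes report something else, mostly with a low value. They report only what shows in the picture. A call takes as long as a camera call. They do not tell look-alikes from the thing itself.
- spotter.boxes_of(thing, camera): "xyz" ([x, y, z] in m, in world coordinates, good to about 4 mm: the middle of the surface that is visible of it).
- spotter.landmark_of(thing, camera): "xyz" ([x, y, z] in m, in world coordinates, good to about 4 mm: a listed point, or the origin of a listed thing).
The state is a dict: "time_s": time; "q": joint angles; "dq": joint speeds; "joint_efforts": joint torques, N m; "eef_pos": TCP position; "eef_rot": TCP orientation; "wrist_force": force on the tool from outside, world axes, zero at the start; "torque": the same for the moment, N m; "opening": opening from 0.0 (shut) to 1.0 (fully open); "grasp_force": force on a finger pad.
Only numpy, scipy, OpenCV 4.12 (cv2) and the standard library are available. Lean on these libraries where they do the work, as an engineer would, in place of code of your own. Each camera call takes 0.05 s, during which the arm holds its last target. There are 200 camera calls.

## Working session

There is one attempt and no reset: what is moved stays moved. The work goes in short steps, Python scripts to look and compute and a tool call to move; the robot and the scene stay as the last step left them, time stands still between calls to the robot, and variables do not carry over. Pictures are saved under pics/ and viewed, at most 14 in all, crops included, and the job is handed in when it is done.

Besides the shell and the picture viewer there is one more tool, called after "Request:" as name(argument=value, ...) on one line, values as JSON. send_rows: Moves the arm, as the interface text tells. Its arguments: {"type":"object","properties":{"series":{"type":"array","items":{"type":"array"}}},"required":["series"]}

```bash
mkdir -p pics; ls; cat > h.py <<'E'
import numpy as np, cv2
from scipy.spatial.transform import Rotation as R
from bench import telemetry, camera, ctrl, spotter
def snap(c,f=None):
    d=camera(c)
    if f: cv2.imwrite('pics/'+f, d['pixels'][:,:,::-1])
    return d
def rot(d):
    q=np.array(d['orientation'],float)
    return q if q.shape==(3,3) else R.from_quat(q,scalar_first=True).as_matrix()
def ray(d,uv,z):
    p=cv2.undistortPoints(np.array([[uv]],float),np.array(d['camera_matrix'],float),np.array(d['dist_coeffs'],float))[0,0]
    v=rot(d)@np.array([p[0],-p[1],-1]); o=np.array(d['xyz'],float)
    return o+v*(z-o[2])/v[2]
def proj(d,P):
    c=rot(d).T@(np.array(P,float)-np.array(d['xyz'],float))
    return cv2.projectPoints(np.array([[c[0],-c[1],-c[2]]]),np.zeros(3),np.zeros(3),np.array(d['camera_matrix'],float),np.array(d['dist_coeffs'],float))[0].ravel()
E
python3 - <<'E'
from h import *
o=telemetry.get_obs(); print({k:np.round(v,3).tolist() for k,v in o.items()})
for c in ('top','scene'):
    d=snap(c,c+'0.png'); print(c,np.round(d['xyz'],3),d['dist_coeffs'])
    for t in 'collar bush bearing gear plate_green plate_yellow plate_red plate_blue oil_bottle spanner'.split():
        print(t,[(np.round(r['xyz'],3).tolist(),round(r['conf'],2),np.round(proj(d,r['xyz'])).tolist()) for r in spotter.landmark_of(t,c)])
E
```

```text
pics
{'time_s': 0.0, 'q': [0.985, 0.182, 1.608, -0.0, 1.354, -0.206], 'dq': [-0.002, 0.002, -0.002, -0.0, -0.002, -0.001], 'joint_efforts': [0.001, -44.486, -35.134, -0.0, 0.009, -0.0], 'eef_pos': [0.213, 0.534, 0.23], 'eef_rot': [-0.0, 0.189, 0.982, -0.001], 'wrist_force': [0.231, 0.05, -0.185], 'torque': [-0.037, -0.018, 0.041], 'grasp_force': 0.0, 'opening': 0.999}
top [0.389 0.004 1.117] [-0.05917135  0.          0.          0.          0.        ]
collar [([0.444, 0.234, -0.002], 0.74, [167.0, 233.0]), ([0.449, 0.231, 0.064], 0.58, [162.0, 229.0])]
bush [([0.449, 0.23, 0.036], 0.66, [165.0, 229.0]), ([0.397, 0.137, -0.0], 0.62, [213.0, 256.0]), ([0.439, 0.33, -0.002], 0.51, [121.0, 234.0])]
bearing [([0.328, 0.196, 0.004], 0.81, [183.0, 289.0]), ([0.447, 0.232, 0.023], 0.73, [165.0, 231.0]), ([0.442, 0.234, -0.002], 0.69, [167.0, 234.0])]
gear [([0.448, 0.233, 0.04], 0.57, [163.0, 230.0]), ([0.44, 0.234, -0.0], 0.48, [166.0, 234.0])]
plate_green [([0.641, 0.137, -0.002], 0.84, [215.0, 140.0])]
plate_yellow [([0.457, -0.209, -0.001], 0.98, [380.0, 229.0])]
plate_red [([0.632, -0.
[... 350 characters left out ...]
2.0]), ([0.439, 0.332, -0.0], 0.7, [412.0, 235.0]), ([0.399, 0.14, -0.002], 0.58, [326.0, 223.0]), ([0.451, 0.228, 0.023], 0.3, [368.0, 229.0])]
bearing [([0.449, 0.227, 0.023], 0.82, [367.0, 228.0]), ([0.322, 0.192, 0.002], 0.7, [347.0, 203.0])]
gear [([0.449, 0.234, 0.003], 0.56, [369.0, 236.0])]
plate_green [([0.642, 0.139, 0.0], 0.86, [328.0, 300.0])]
plate_yellow [([0.458, -0.204, 0.002], 0.91, [175.0, 233.0])]
plate_red [([0.628, -0.098, 0.001], 0.85, [206.0, 289.0]), ([0.643, 0.308, 0.002], 0.26, [418.0, 302.0])]
plate_blue [([0.462, 0.014, 0.002], 0.86, [270.0, 237.0])]
oil_bottle [([0.656, -0.294, -0.001], 0.63, [107.0, 296.0])]
spanner [([0.644, 0.31, 0.005], 0.76, [419.0, 301.0])]
```

View pics/top0.png

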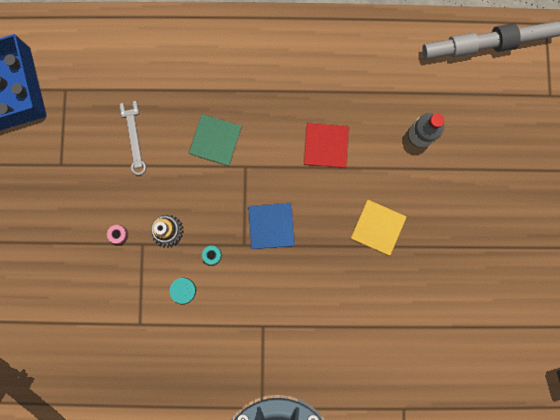

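View pics/scene0.png

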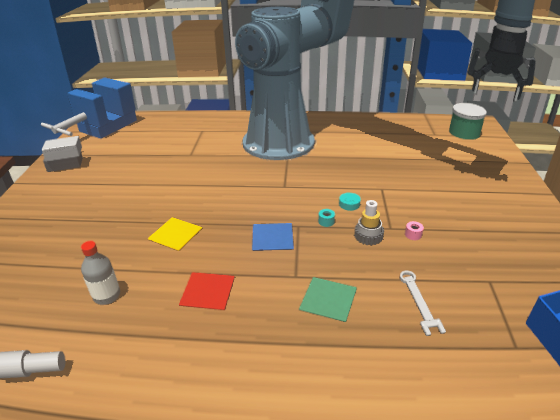

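The top view shows the stack at about px (167,231). The look-alikes are pink (117,234), turquoise bush (211,255) and turquoise disc (182,291). All four plates are clear. The scene view agrees, with the bottle and spanner away from the stack. I'll close along x so the fingers miss the look-alikes, and look from above first.

Request:
send_rows(series=[[[0, 0, -68], [234, -303, 0], -1], [[0, 0, -68], [234, -303, 0], -1], [[0, 0, -68], [234, -303, 0], -1], [[0, 0, -68], [234, -303, 0], -1], [[0, 0, -68], [234, -303, 0], -1], [[0, 0, -68], [234, -303, 0], -1], [[0, 0, -68], [234, -303, 0], -1], [[0, 0, -68], [234, -303, 0], -1], [[0, 0, -68], [234, -303, 0], -1], [[0, 0, -68], [234, -303, 0], -1]])

```text
time_s: 2.35
eef_pos: [0.4465, 0.2319, 0.2313]
eef_rot: [-0.0, 0.705, 0.709, 0.0]
wrist_force: [-0.1, -0.5, -0.9]
opening: 0.998
grasp_force: 0.0
```

```bash
python3 - <<'E'
from h import *
o=telemetry.get_obs(); print({k:np.round(o[k],4).tolist() for k in('time_s','eef_pos','eef_rot','q')})
d=snap('wrist','w1.png'); print(np.round(d['xyz'],3))
for t in 'collar bush bearing gear'.split():
    print(t,[(np.round(r['xyz'],3).tolist(),round(r['conf'],2),np.round(proj(d,r['xyz'])).tolist()) for r in spotter.landmark_of(t,'wrist')])
# expected centres, top heights
for z in (.09,.064,.04,.022): print(z,np.round(proj(d,[.447,.231,z])))
# plates from top picture by colour
d=snap('top'); hsv=cv2.cvtColor(d['pixels'],cv2.COLOR_RGB2HSV)
K=np.array(d['camera_matrix']);print(K[0,0])
for n,(lo,hi) in dict(green=((60,60,50),(85,255,255)),yellow=((20,170,150),(32,255,255)),red=((0,200,100),(5,255,255)),blue=((104,120,80),(118,255,255))).items():
    m=cv2.inRange(hsv,lo,hi); 
    N,l,s,c=cv2.connectedComponentsWithStats(m)
    for i in range(1,N):
        if s[i,4]>600: print(n,s[i].tolist(),np.round(c[i],1),np.round(ray(d,c[i],.005),4))
E
```

```text
{'time_s': 2.35, 'eef_pos': [0.4465, 0.2319, 0.2313], 'eef_rot': [-0.0001, 0.7048, 0.7095, 0.0], 'q': [0.2427, 0.0184, 1.784, 0.0001, 1.3392, 0.236]}
[0.446 0.3   0.374]
collar [([0.449, 0.23, 0.065], 0.97, [283.0, 196.0])]
bush [([0.448, 0.228, 0.036], 0.93, [282.0, 191.0]), ([0.437, 0.331, 0.0], 0.84, [272.0, 87.0])]
bearing [([0.45, 0.231, 0.023], 0.63, [283.0, 186.0])]
gear []
0.09 [281. 201.]
0.064 [281. 195.]
0.04 [281. 189.]
0.022 [281. 186.]
538.7775524351102
green [189, 115, 52, 51, 1713] [214.7 139.5] [0.6408 0.1378 0.005 ]
blue [0, 34, 33, 84, 1184] [13.8 83.4] [0.7611 0.576  0.005 ]
blue [249, 204, 45, 45, 1794] [270.8 225.8] [0.4603 0.0175 0.005 ]
```

View pics/w1.png

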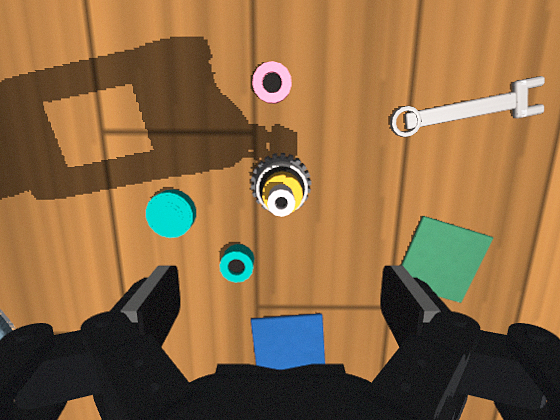

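The wrist view shows the stack centred at about px (281,203) for the collar's top, where I predicted (281,201). The fingers flank it and the look-alikes are clear. Next I go down and grip the collar.

Request:
send_rows(series=[[[0, 0, 0], [1, -2, -60], -1], [[0, 0, 0], [1, -2, -115], -1], [[0, 0, 0], [1, -2, -150], -1], [[0, 0, 0], [1, -2, -164], -1], [[0, 0, 0], [1, -2, -164], -1], [[0, 0, 0], [1, -2, -164], 1], [[0, 0, 0], [1, -2, -164], 1], [[0, 0, 0], [1, -2, -164], 1], [[0, 0, 0], [1, -2, -164], 1], [[0, 0, 0], [1, -2, -164], 1]])

```text
time_s: 3.9
eef_pos: [0.4488, 0.2292, 0.0683]
eef_rot: [0.0, 0.706, 0.709, 0.001]
wrist_force: [-2.2, 0.9, 6.5]
opening: 0.256
grasp_force: 58.7
```

```bash
python3 - <<'E'
from h import *
d=snap('top','t2.png'); hsv=cv2.cvtColor(d['pixels'],cv2.COLOR_RGB2HSV)
print(hsv[229,380],hsv[145,325])
for n,(u,v) in dict(yellow=(380,229),red=(326,145),blue=(271,226),green=(215,140)).items():
    c=hsv[v,u].astype(int); m=cv2.inRange(hsv,tuple(map(int,np.maximum(c-[5,50,60],0))),tuple(map(int,np.minimum(c+[5,60,60],255))))
    N,l,s,ce=cv2.connectedComponentsWithStats(m); i=l[v,u]; print(n,s[i].tolist(),np.round(ray(d,ce[i],.005),4))
E
```

```text
[ 23 164 237] [  1 184 205]
yellow [351, 200, 55, 55, 1852] [ 0.4601 -0.2055  0.005 ]
red [304, 123, 45, 44, 1759] [ 0.6322 -0.0963  0.005 ]
blue [249, 203, 45, 46, 1813] [0.4603 0.0174 0.005 ]
green [189, 115, 52, 51, 1696] [0.6407 0.1379 0.005 ]
```

Request:
send_rows(series=[[[0, 0, 0], [0, 0, 30], 1], [[0, 0, 0], [0, 0, 70], 1], [[0, 0, 0], [50, -23, 70], 1], [[0, 0, 0], [100, -46, 70], 1], [[0, 0, 0], [150, -70, 70], 1], [[0, 0, 0], [193, -92, 60], 1], [[0, 0, 0], [193, -92, 10], 1], [[0, 0, 0], [193, -92, -30], 1], [[0, 0, 0], [193, -92, -50], 1], [[0, 0, 0], [193, -92, -50], 1]])

```text
time_s: 5.2
eef_pos: [0.64, 0.1371, 0.0159]
eef_rot: [-0.001, 0.706, 0.709, -0.001]
wrist_force: [-0.2, 0.1, -0.1]
opening: 0.257
grasp_force: 58.9
```

```bash
python3 - <<'E'
from h import *
d=snap('scene'); p=d['pixels'][170:340,250:450]; cv2.imwrite('pics/s3.png',cv2.resize(p,None,fx=3.5,fy=3.5,interpolation=cv2.INTER_CUBIC)[:,:,::-1])
for t in ('collar','bush','bearing'): print([(t,np.round(r['xyz'],3).tolist(),round(r['conf'],2)) for r in spotter.landmark_of(t,'scene')])
E
```

```text
[]
[('bush', [0.442, 0.332, 0.0], 0.75), ('bush', [0.448, 0.227, 0.038], 0.63)]
[('bearing', [0.449, 0.229, 0.024], 0.76)]
```

View pics/s3.png

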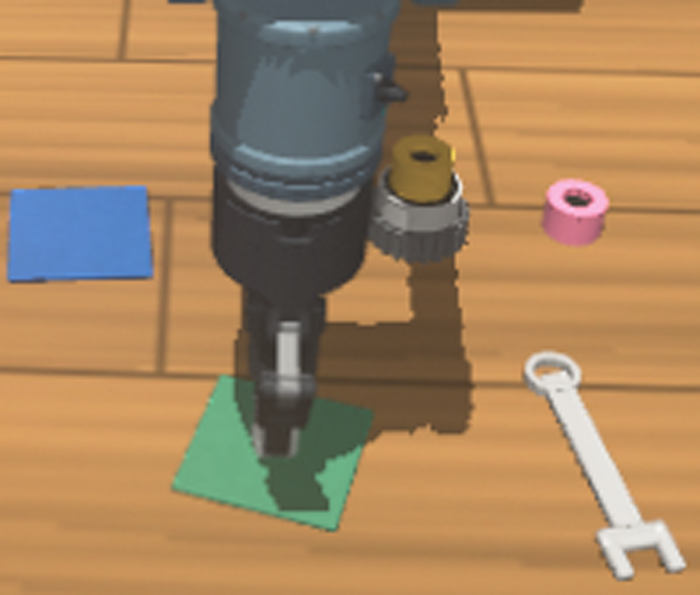

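The crop shows the collar held over the green plate, and the bush, bearing and gear still stacked. I'll lower gently.

Request:
send_rows(series=[[[0, 0, 0], [0, 0, -3], 1], [[0, 0, 0], [0, 0, -5], 1], [[0, 0, 0], [0, 0, -6], 1], [[0, 0, 0], [0, 0, -6], 1], [[0, 0, 0], [0, 0, -6], 1]])

```text
time_s: 6.02
eef_pos: [0.6412, 0.137, 0.0113]
eef_rot: [-0.0, 0.706, 0.709, -0.0]
wrist_force: [0.9, 0.6, 0.1]
opening: 0.253
grasp_force: 58.9
```

Request:
send_rows(series=[[[0, 0, 0], [0, 0, -1], 1], [[0, 0, 0], [0, 0, -1.5], 1], [[0, 0, 0], [0, 0, -1.5], 1]])

```text
time_s: 6.4
eef_pos: [0.6411, 0.137, 0.0097]
eef_rot: [-0.0, 0.706, 0.709, -0.0]
wrist_force: [-0.2, -0.1, -0.6]
opening: 0.256
grasp_force: 58.9
```

Request:
send_rows(series=[[[0, 0, 0], [0, 0, -0.5], 1], [[0, 0, 0], [0, 0, -1], 1], [[0, 0, 0], [0, 0, -1], 1]])

```text
time_s: 6.78
eef_pos: [0.6412, 0.1371, 0.0093]
eef_rot: [0.0, 0.706, 0.709, 0.0]
wrist_force: [-2.4, -0.3, 5.1]
opening: 0.256
grasp_force: 59.2
```

The 5 N reading means contact. I release, lift and go back over the stack.

Request:
send_rows(series=[[[0, 0, 0], [0, 0, 0], 0.2], [[0, 0, 0], [0, 0, 0], -1], [[0, 0, 0], [0, 0, 0], -1], [[0, 0, 0], [0, 0, 0], -1], [[0, 0, 0], [0, 0, 30], -1], [[0, 0, 0], [0, 0, 90], -1], [[0, 0, 0], [0, 0, 140], -1], [[0, 0, 0], [-60, 28, 150], -1], [[0, 0, 0], [-120, 56, 150], -1], [[0, 0, 0], [-193, 91, 150], -1]])

```text
time_s: 8.02
eef_pos: [0.4706, 0.2171, 0.1591]
eef_rot: [0.0, 0.706, 0.708, 0.0]
wrist_force: [0.6, 1.7, 1.0]
opening: 0.998
grasp_force: 0.0
```

Request:
send_rows(series=[[[0, 0, 0], [0, 0, 0], -1], [[0, 0, 0], [0, 0, 0], -1], [[0, 0, 0], [0, 0, 0], -1]])

```text
time_s: 8.4
eef_pos: [0.4736, 0.2161, 0.1591]
eef_rot: [0.0, 0.706, 0.708, 0.0]
wrist_force: [0.0, 0.5, 0.3]
opening: 0.998
grasp_force: 0.0
```

```bash
python3 - <<'E'
from h import *
d=snap('wrist','w4.png')
for z in (.064,.04,.022): print(z,np.round(proj(d,[.448,.230,z])))
for c in ('wrist','scene','top'):
  if c!='wrist': snap(c,c+'4.png')
  for t in 'collar bush bearing gear'.split():
    print(c,t,[(np.round(r['xyz'],3).tolist(),round(r['conf'],2)) for r in spotter.landmark_of(t,c)])
E
```

```text
0.064 [245. 196.]
0.04 [248. 189.]
0.022 [250. 185.]
wrist collar [([0.641, 0.14, 0.001], 0.6)]
wrist bush [([0.397, 0.138, 0.002], 0.79), ([0.449, 0.228, 0.037], 0.72), ([0.644, 0.139, 0.005], 0.71), ([0.435, 0.332, 0.002], 0.7)]
wrist bearing [([0.325, 0.199, 0.001], 0.71)]
wrist gear []
scene collar [([0.638, 0.141, 0.009], 0.66)]
scene bush [([0.437, 0.336, 0.0], 0.88), ([0.446, 0.228, 0.039], 0.83), ([0.4, 0.138, -0.001], 0.79)]
scene bearing [([0.325, 0.192, -0.001], 0.63), ([0.45, 0.226, 0.024], 0.6)]
scene gear []
top collar [([0.64, 0.134, 0.004], 0.57)]
top bush [([0.442, 0.334, 0.0], 0.84), ([0.447, 0.229, 0.041], 0.61), ([0.653, -0.296, -0.001], 0.3)]
top bearing [([0.323, 0.195, 0.001], 0.92), ([0.446, 0.233, 0.024], 0.63)]
top gear [([0.441, 0.237, -0.001], 0.59)]
```

View pics/w4.png

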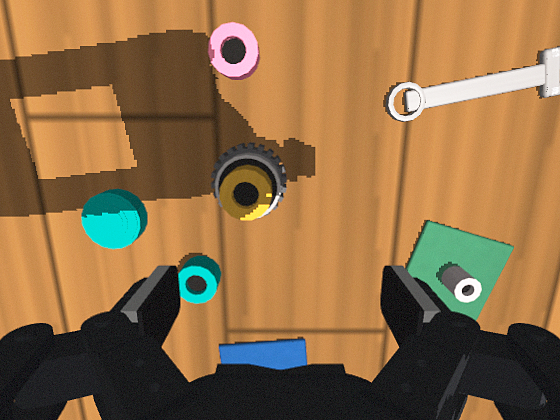

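The wrist view shows the collar upright on the green plate at about (460,285). The bush top is at (246,195), as predicted. Now for the bush.

Request:
send_rows(series=[[[0, 0, 0], [-25, 14, 0], -1], [[0, 0, 0], [-25, 14, -50], -1], [[0, 0, 0], [-25, 14, -95], -1], [[0, 0, 0], [-25, 14, -116], -1], [[0, 0, 0], [-25, 14, -116], -1], [[0, 0, 0], [-25, 14, -116], -1], [[0, 0, 0], [-25, 14, -116], 1], [[0, 0, 0], [-25, 14, -116], 1], [[0, 0, 0], [-25, 14, -116], 1], [[0, 0, 0], [-25, 14, -116], 1]])

```text
time_s: 10.4
eef_pos: [0.4478, 0.2308, 0.0438]
eef_rot: [0.0, 0.706, 0.709, 0.001]
wrist_force: [-1.3, 0.1, 7.0]
opening: 0.422
grasp_force: 59.4
```

Request:
send_rows(series=[[[0, 0, 0], [0, 0, 30], 1], [[0, 0, 0], [0, 0, 70], 1], [[0, 0, 0], [2, -50, 70], 1], [[0, 0, 0], [4, -105, 70], 1], [[0, 0, 0], [5, -160, 70], 1], [[0, 0, 0], [6, -215, 70], 1], [[0, 0, 0], [8, -270, 70], 1], [[0, 0, 0], [9, -325, 70], 1], [[0, 0, 0], [11, -380, 70], 1], [[0, 0, 0], [12, -436, 60], 1]])

```text
time_s: 11.65
eef_pos: [0.4596, -0.2077, 0.1036]
eef_rot: [0.001, 0.706, 0.709, 0.0]
wrist_force: [0.7, -0.3, -1.2]
opening: 0.422
grasp_force: 60.2
```

Request:
send_rows(series=[[[0, 0, 0], [0, 0, 0], 1], [[0, 0, 0], [0, 0, 0], 1], [[0, 0, 0], [0, 0, 0], 1]])

```text
time_s: 12.02
eef_pos: [0.459, -0.2041, 0.1027]
eef_rot: [-0.0, 0.705, 0.709, 0.0]
wrist_force: [0.5, 0.1, -1.3]
opening: 0.423
grasp_force: 60.2
```

Request:
send_rows(series=[[[0, 0, 0], [1, -1, -45], 1], [[0, 0, 0], [1, -1, -80], 1], [[0, 0, 0], [1, -1, -91], 1], [[0, 0, 0], [1, -1, -92], 1], [[0, 0, 0], [1, -1, -92.5], 1], [[0, 0, 0], [1, -1, -93], 1], [[0, 0, 0], [1, -1, -93], 1], [[0, 0, 0], [1, -1, -93], 1]])

```text
time_s: 13.02
eef_pos: [0.4604, -0.2067, 0.0102]
eef_rot: [0.0, 0.706, 0.709, 0.0]
wrist_force: [1.0, 0.5, -1.1]
opening: 0.422
grasp_force: 60.3
```

Request:
send_rows(series=[[[0, 0, 0], [0, 0, -0.5], 1], [[0, 0, 0], [0, 0, -1], 1], [[0, 0, 0], [0, 0, -1.3], 1], [[0, 0, 0], [0, 0, -1.3], 1], [[0, 0, 0], [0, 0, -1.3], 1]])

```text
time_s: 13.65
eef_pos: [0.4601, -0.2065, 0.0089]
eef_rot: [-0.0, 0.706, 0.709, -0.0]
wrist_force: [-2.9, 2.4, 5.0]
opening: 0.421
grasp_force: 61.0
```

Request:
send_rows(series=[[[0, 0, 0], [0, 0, 0], 0.0], [[0, 0, 0], [0, 0, 0], -1], [[0, 0, 0], [0, 0, 0], -1], [[0, 0, 0], [0, 0, 0], -1], [[0, 0, 0], [0, 0, 30], -1], [[0, 0, 0], [0, 0, 90], -1], [[0, 0, 0], [0, 0, 140], -1], [[0, 0, 0], [-2, 60, 150], -1], [[0, 0, 0], [-4, 120, 150], -1], [[0, 0, 0], [-5, 180, 150], -1]])

```text
time_s: 14.9
eef_pos: [0.455, -0.025, 0.1589]
eef_rot: [0.001, 0.706, 0.708, 0.0]
wrist_force: [1.3, 0.4, -0.1]
opening: 1.003
grasp_force: 0.0
```

Request:
send_rows(series=[[[0, 0, 0], [-1, 60, 0], -1], [[0, 0, 0], [-3, 120, 0], -1], [[0, 0, 0], [-5, 180, 0], -1], [[0, 0, 0], [-7, 256, 0], -1], [[0, 0, 0], [-7, 256, 0], -1], [[0, 0, 0], [-7, 256, 0], -1], [[0, 0, 0], [-7, 256, 0], -1]])

```text
time_s: 15.78
eef_pos: [0.4483, 0.2283, 0.1583]
eef_rot: [0.0, 0.706, 0.708, -0.0]
wrist_force: [-0.5, -0.1, 0.1]
opening: 1.002
grasp_force: 0.0
```

```bash
python3 - <<'E'
from h import *
d=snap('wrist','w5.png')
for z in (.04,.022): print(z,np.round(proj(d,[.448,.230,z])))
for c in ('wrist','scene','top'):
  if c!='wrist': snap(c,c+'5.png')
  for t in 'collar bush bearing gear'.split():
    print(c,t,[(np.round(r['xyz'],3).tolist(),round(r['conf'],2)) for r in spotter.landmark_of(t,c)])
E
```

```text
0.04 [280. 205.]
0.022 [280. 199.]
wrist collar [([0.644, 0.14, 0.005], 0.95)]
wrist bush [([0.438, 0.333, 0.004], 0.97), ([0.392, 0.139, 0.001], 0.95)]
wrist bearing [([0.453, 0.23, 0.025], 0.95), ([0.321, 0.2, -0.002], 0.59), ([0.642, 0.309, -0.003], 0.33)]
wrist gear []
scene collar [([0.639, 0.138, 0.008], 0.47)]
scene bush [([0.459, -0.21, 0.006], 0.82), ([0.439, 0.336, 0.002], 0.7), ([0.399, 0.142, -0.001], 0.5)]
scene bearing [([0.451, 0.226, 0.024], 0.96), ([0.325, 0.193, -0.001], 0.81)]
scene gear [([0.448, 0.234, 0.003], 0.54)]
top collar [([0.641, 0.14, 0.004], 0.49)]
top bush [([0.4, 0.137, 0.002], 0.78), ([0.455, -0.207, 0.003], 0.75)]
top bearing [([0.326, 0.194, 0.002], 0.67), ([0.449, 0.231, 0.024], 0.65)]
top gear [([0.443, 0.234, -0.001], 0.57), ([0.638, 0.136, 0.001], 0.48)]
```

View pics/w5.png

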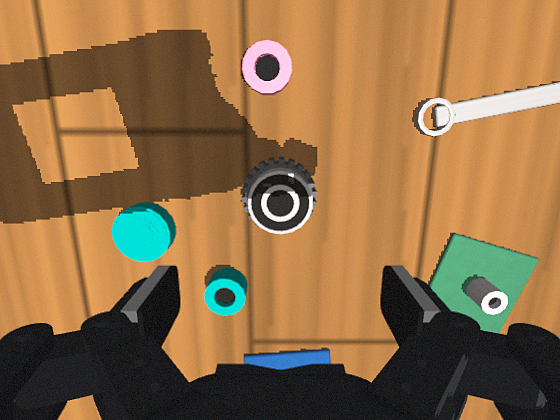

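The bearing's top centre is at (281,204), where I predicted (280,205). The bush is on the yellow plate according to the networks. Now the bearing.

Request:
send_rows(series=[[[0, 0, 0], [0, 2, -55], -1], [[0, 0, 0], [0, 2, -105], -1], [[0, 0, 0], [0, 2, -130], -1], [[0, 0, 0], [0, 2, -137], -1], [[0, 0, 0], [0, 2, -137], -1], [[0, 0, 0], [0, 2, -137], -1], [[0, 0, 0], [0, 2, -137], 1], [[0, 0, 0], [0, 2, -137], 1], [[0, 0, 0], [0, 2, -137], 1], [[0, 0, 0], [0, 2, -137], 1]])

```text
time_s: 17.77
eef_pos: [0.4487, 0.2318, 0.0227]
eef_rot: [0.0, 0.706, 0.709, 0.0]
wrist_force: [-4.2, -0.6, 9.2]
opening: 0.583
grasp_force: 61.1
```

Request:
send_rows(series=[[[0, 0, 0], [0, 0, 20], 1], [[0, 0, 0], [0, 0, 60], 1], [[0, 0, 0], [23, -41, 60], 1], [[0, 0, 0], [46, -82, 60], 1], [[0, 0, 0], [69, -123, 60], 1], [[0, 0, 0], [92, -164, 60], 1], [[0, 0, 0], [115, -205, 60], 1], [[0, 0, 0], [138, -246, 60], 1], [[0, 0, 0], [161, -287, 60], 1], [[0, 0, 0], [183, -328, 50], 1]])

```text
time_s: 19.02
eef_pos: [0.6322, -0.098, 0.072]
eef_rot: [0.001, 0.706, 0.709, 0.0]
wrist_force: [-0.4, 0.7, -2.1]
opening: 0.587
grasp_force: 63.5
```

Request:
send_rows(series=[[[0, 0, 0], [0, 0, 0], 1], [[0, 0, 0], [0, 0, 0], 1], [[0, 0, 0], [0, 0, 0], 1]])

```text
time_s: 19.4
eef_pos: [0.6305, -0.0951, 0.0714]
eef_rot: [-0.0, 0.705, 0.709, -0.0]
wrist_force: [0.6, 0.8, -2.7]
opening: 0.579
grasp_force: 63.5
```

```bash
python3 - <<'E'
from h import *
d=snap('wrist','w6.png')
print(np.round(proj(d,[.6322,-.0963,.005])))
E
```

```text
[283. 229.]
```

View pics/w6.png

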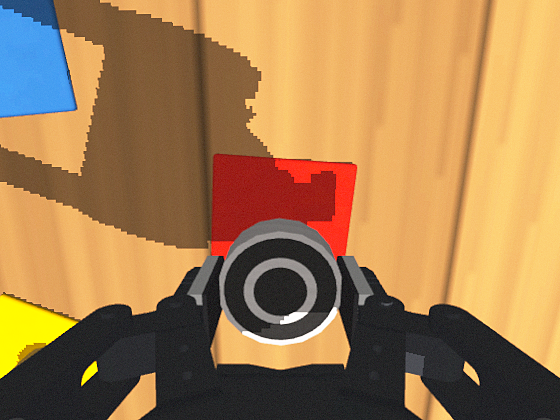

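The bearing is held level in the fingers, with the red plate beneath at about (283,229). I'll lower it.

Request:
send_rows(series=[[[0, 0, 0], [1, -1, -35], 1], [[0, 0, 0], [1, -1, -57], 1], [[0, 0, 0], [1, -1, -62], 1], [[0, 0, 0], [1, -1, -63], 1], [[0, 0, 0], [1, -1, -64], 1], [[0, 0, 0], [1, -1, -64.5], 1], [[0, 0, 0], [1, -1, -64.5], 1], [[0, 0, 0], [1, -1, -64.5], 1]])

```text
time_s: 20.45
eef_pos: [0.6323, -0.0975, 0.0072]
eef_rot: [0.0, 0.706, 0.709, 0.0]
wrist_force: [-1.1, -0.0, -2.9]
opening: 0.584
grasp_force: 63.6
```

Request:
send_rows(series=[[[0, 0, 0], [0, 1, -0.5], 1], [[0, 0, 0], [0, 1, -1], 1], [[0, 0, 0], [0, 1, -1.5], 1], [[0, 0, 0], [0, 1, -1.5], 1], [[0, 0, 0], [0, 1, -1.5], 1]])

```text
time_s: 21.08
eef_pos: [0.6321, -0.0963, 0.0058]
eef_rot: [-0.0, 0.706, 0.709, -0.0]
wrist_force: [-2.4, 2.9, 3.8]
opening: 0.585
grasp_force: 64.1
```

Request:
send_rows(series=[[[0, 0, 0], [0, 0, 0], -0.3], [[0, 0, 0], [0, 0, 0], -1], [[0, 0, 0], [0, 0, 0], -1], [[0, 0, 0], [0, 0, 0], -1], [[0, 0, 0], [0, 0, 30], -1], [[0, 0, 0], [0, 0, 90], -1], [[0, 0, 0], [0, 0, 130], -1], [[0, 0, 0], [-23, 41, 130], -1], [[0, 0, 0], [-46, 82, 130], -1], [[0, 0, 0], [-69, 123, 130], -1]])

```text
time_s: 22.32
eef_pos: [0.5624, 0.0276, 0.1357]
eef_rot: [0.0, 0.706, 0.708, 0.0]
wrist_force: [-0.1, 0.8, -0.0]
opening: 0.998
grasp_force: 0.0
```

Request:
send_rows(series=[[[0, 0, 0], [-23, 41, 0], -1], [[0, 0, 0], [-46, 82, 0], -1], [[0, 0, 0], [-69, 123, 0], -1], [[0, 0, 0], [-92, 164, 0], -1], [[0, 0, 0], [-114, 203, 0], -1], [[0, 0, 0], [-114, 203, 0], -1], [[0, 0, 0], [-114, 203, 0], -1], [[0, 0, 0], [-114, 203, 0], -1]])

```text
time_s: 23.32
eef_pos: [0.4499, 0.2287, 0.1356]
eef_rot: [0.0, 0.706, 0.708, 0.0]
wrist_force: [1.0, 1.0, 0.2]
opening: 1.002
grasp_force: 0.0
```

```bash
python3 - <<'E'
from h import *
d=snap('wrist','w7.png')
for z in (.022,0): print(z,np.round(proj(d,[.449,.231,z])))
for c in ('wrist','scene','top'):
  if c!='wrist': snap(c,c+'7.png')
  for t in 'bearing gear'.split():
    print(c,t,[(np.round(r['xyz'],3).tolist(),round(r['conf'],2)) for r in spotter.landmark_of(t,c)])
E
```

```text
0.022 [279. 205.]
0 [279. 199.]
wrist bearing [([0.326, 0.196, 0.0], 0.96)]
wrist gear [([0.448, 0.232, 0.001], 0.61)]
scene bearing [([0.632, -0.097, 0.006], 0.7), ([0.324, 0.195, -0.0], 0.55)]
scene gear [([0.448, 0.234, 0.002], 0.65)]
top bearing [([0.633, -0.094, 0.004], 0.67), ([0.326, 0.195, 0.002], 0.66)]
top gear [([0.443, 0.234, -0.004], 0.89), ([0.638, 0.137, -0.004], 0.68), ([0.46, -0.207, 0.004], 0.19)]
```

View pics/w7.png

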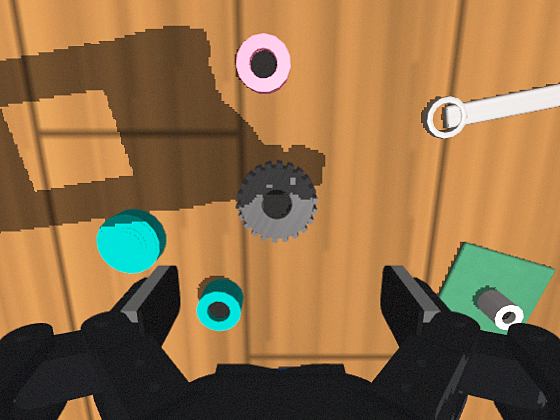

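The gear's top centre is at (276,201), about 2 mm in −x and 3 mm in +y from the prediction, so the aim is (0.447, 0.234).

Request:
send_rows(series=[[[0, 0, 0], [-3, 5, -50], -1], [[0, 0, 0], [-3, 5, -100], -1], [[0, 0, 0], [-3, 5, -125], -1], [[0, 0, 0], [-3, 5, -136], -1], [[0, 0, 0], [-3, 5, -136], -1], [[0, 0, 0], [-3, 5, -136], -1], [[0, 0, 0], [-3, 5, -136], 1], [[0, 0, 0], [-3, 5, -136], 1], [[0, 0, 0], [-3, 5, -136], 1], [[0, 0, 0], [-3, 5, -136], 1]])

```text
time_s: 25.02
eef_pos: [0.4473, 0.2349, 0.0011]
eef_rot: [0.001, 0.706, 0.709, 0.001]
wrist_force: [-2.1, -0.7, 8.2]
opening: 0.723
grasp_force: 64.2
```

Request:
send_rows(series=[[[0, 0, 0], [0, 0, 15], 1], [[0, 0, 0], [0, 0, 40], 1], [[0, 0, 0], [0, 0, 65], 1], [[0, 0, 0], [3, -45, 65], 1], [[0, 0, 0], [6, -90, 65], 1], [[0, 0, 0], [8, -135, 65], 1], [[0, 0, 0], [11, -180, 65], 1], [[0, 0, 0], [13, -217, 60], 1], [[0, 0, 0], [13, -217, 50], 1], [[0, 0, 0], [13, -217, 50], 1]])

```text
time_s: 26.28
eef_pos: [0.458, 0.018, 0.0489]
eef_rot: [-0.001, 0.706, 0.708, -0.0]
wrist_force: [-0.9, 0.2, -4.1]
opening: 0.724
grasp_force: 67.4
```

```bash
python3 - <<'E'
from h import *
d=snap('wrist','w8.png')
print(np.round(proj(d,[.4603,.0174,.005])),telemetry.get_obs()['eef_pos'])
E
```

```text
[285. 240.] [0.45835102 0.01835501 0.04921123]
```

View pics/w8.png

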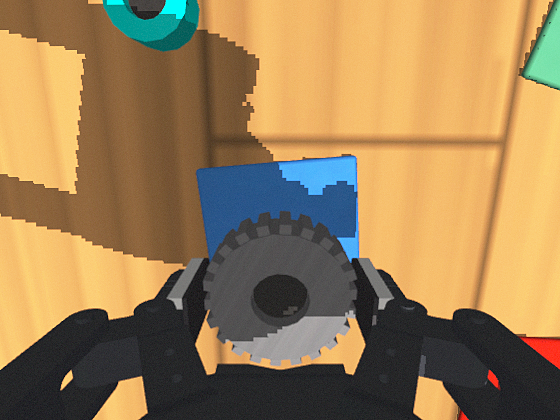

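The gear is level in the fingers, with the blue plate beneath it. I'll lower it.

Request:
send_rows(series=[[[0, 0, 0], [1, -1, -20], 1], [[0, 0, 0], [1, -1, -35], 1], [[0, 0, 0], [1, -1, -39], 1], [[0, 0, 0], [1, -1, -40], 1], [[0, 0, 0], [1, -1, -41], 1], [[0, 0, 0], [1, -1, -42], 1], [[0, 0, 0], [1, -1, -42], 1], [[0, 0, 0], [1, -1, -42], 1]])

```text
time_s: 27.32
eef_pos: [0.4603, 0.0165, 0.0076]
eef_rot: [0.0, 0.706, 0.709, 0.0]
wrist_force: [-0.6, 0.5, -3.9]
opening: 0.723
grasp_force: 67.4
```

Request:
send_rows(series=[[[0, 0, 0], [0, 1, -0.5], 1], [[0, 0, 0], [0, 1, -1], 1], [[0, 0, 0], [0, 1, -1.5], 1], [[0, 0, 0], [0, 1, -1.5], 1], [[0, 0, 0], [0, 1, -1.5], 1]])

```text
time_s: 27.95
eef_pos: [0.4602, 0.0176, 0.0062]
eef_rot: [-0.0, 0.706, 0.709, -0.0]
wrist_force: [-3.5, 1.9, 3.6]
opening: 0.723
grasp_force: 68.3
```

Contact. I release, lift and move back, then check.

Request:
send_rows(series=[[[0, 0, 0], [0, 0, 0], -0.6], [[0, 0, 0], [0, 0, 0], -1], [[0, 0, 0], [0, 0, 0], -1], [[0, 0, 0], [0, 0, 0], -1], [[0, 0, 0], [0, 0, 30], -1], [[0, 0, 0], [0, 0, 90], -1], [[0, 0, 0], [0, 0, 150], -1], [[0, 0, 0], [-60, 0, 200], -1], [[0, 0, 0], [-90, 0, 200], -1], [[0, 0, 0], [-90, 0, 200], -1]])

```text
time_s: 29.2
eef_pos: [0.369, 0.0177, 0.207]
eef_rot: [0.001, 0.706, 0.709, 0.001]
wrist_force: [-0.1, -0.2, 0.0]
opening: 0.999
grasp_force: 0.0
```

```bash
python3 - <<'E'
from h import *
for c in ('top','scene'):
  d=snap(c,c+'9.png')
  for t in 'collar bush bearing gear oil_bottle spanner'.split():
    print(c,t,[(np.round(r['xyz'],3).tolist(),round(r['conf'],2)) for r in spotter.landmark_of(t,c)])
E
```

```text
top collar [([0.644, 0.137, 0.006], 0.51)]
top bush [([0.44, 0.33, 0.0], 0.69), ([0.456, -0.206, 0.007], 0.59), ([0.401, 0.139, 0.001], 0.56), ([0.643, 0.309, -0.003], 0.54)]
top bearing [([0.322, 0.194, 0.006], 0.89), ([0.63, -0.098, 0.005], 0.66)]
top gear [([0.452, 0.019, 0.002], 0.92), ([0.645, 0.136, 0.003], 0.68), ([0.462, 0.016, 0.001], 0.18)]
top oil_bottle [([0.655, -0.294, -0.001], 0.69)]
top spanner [([0.642, 0.31, -0.004], 0.92)]
scene collar [([0.64, 0.138, 0.006], 0.51), ([0.632, -0.098, 0.007], 0.49)]
scene bush [([0.46, -0.208, 0.005], 0.78), ([0.44, 0.334, -0.002], 0.73), ([0.46, 0.02, 0.001], 0.63), ([0.396, 0.138, -0.002], 0.61)]
scene bearing [([0.635, -0.1, 0.006], 0.86), ([0.326, 0.197, -0.001], 0.79)]
scene gear [([0.457, 0.016, 0.005], 0.72)]
scene oil_bottle [([0.658, -0.297, -0.002], 0.73)]
scene spanner [([0.646, 0.306, 0.002], 0.7)]
```

View pics/scene9.png

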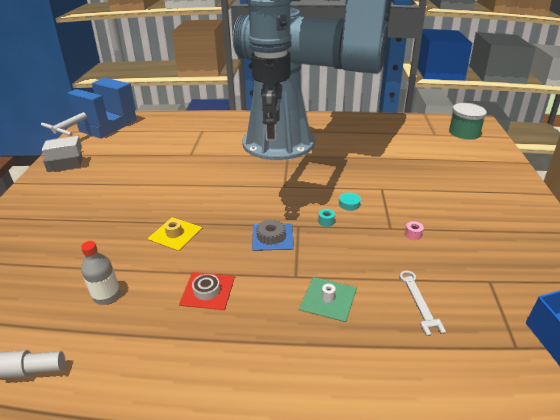

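View pics/top9.png

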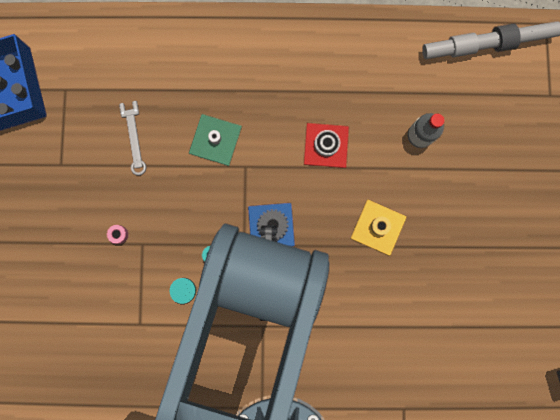

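Both views show each part flat and centred on its plate: collar (214,137), bearing (327,143), bush (381,227) and gear (272,224) in the top view. The bystanders and look-alikes have not moved.

```bash
python3 -c "
from bench import ctrl; print(ctrl.hand_in())"
```

```text
the job is handed in; nothing more can be done
None
```

The job is handed in: all four parts stand flat and centred on their own plates, taken from the top down and set down without drops in about 29 s, with the bottle, spanner and look-alikes unmoved in the last pictures.

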